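# Sweep the stray marker caps into the tray

## Robot

A 7-joint arm with a two-finger parallel gripper is mounted at the origin on the work surface. World frame = base frame: x ahead of the robot, y to its left, z up, the work surface at z = 0. Lengths are in mm, angles in degrees, forces in N, time in s.
With the tool pointing down it reaches from about 425 to 825 mm from the base axis. Payload 3.6 kg.
Tool frame: the origin (TCP) lies where the fingers leave the gripper's body, on its centre line; the fingertips stand 84 mm ahead of it and the grasp point (between the pads) lies 65 mm ahead of it; z points along the fingers, y is the line along which they close (so a half turn about z gives the same grasp; the last joint's range is limited). The gripper opens to 93 mm and grips with 3 to 60 N. Pads are 15 mm wide; open, the fingers measure 128 mm over their backs; the gripper's body (75 mm by 188 mm) begins 65 mm behind the grasp point.
Start: joints at [75.086, 35.231, -0.722, 81.555, 0.464, 63.22, -2.315], TCP at [150.602, -632.287, 302.74] pointing down, gripper open.
Joint ranges: [-178.69, 178.69], [-17.37, 117.87], [-77.05, 75.6], [15.02, 138.74], [-78.02, 258.01], [0.78, 113.62], [-162.83, 162.83]. Speed limits (degrees/s): [159.86, 159.86, 180, 180, 180, 180, 180].

## Interface

Orientations are given as a 3x3 rotation matrix whose columns are the frame's x, y, z axes.
In Python, from bench import ctrl gives the robot as it stands.
- The arm moves only by the shell command python3 -m handwheel 'ROWS'. ROWS is a JSON object of lists of equal length, an entry for each row: "translation": the shift along the tool's x, y, z in cm, a list of three; "dr": the turn, a rotation vector about the tool's x, y, z in rad, a list of three; "gripper": the closure, from 0 (fully open) to 1 (shut). In form: {"translation": [[tx, ty, tz], ...], "dr": [[rx, ry, rz], ...], "gripper": [gripper, ...]}. A call has exactly 10 rows; each row is the pose to reach, as a shift and turn from the pose commanded when the call began, along the tool's axes at that moment; what a row does not reach only later rows make up. A row lasts 1/10 s, in which the tool goes at most 50 mm and 8.59 degrees, less where a joint would pass 70% of its speed; a pose out of reach is approached as far as the arm can. A call with a gripper value outside its range is refused whole. The fingers move at their own pace and stop on an object; the grip force is fixed at half the most. Time passes only in rows, so rows that repeat a pose let the fingers close, or fill a call up. It gives the time, the measured TCP pose, the force, the opening and the grip force at its end, in the units of the state.
- ctrl.get_obs(): the state, without advancing time (a new reading comes with each control period).
- ctrl.read_camera(name): name is "side" or "top"; returns a dict with "frame" (480x640x3 uint8, red, green, blue), "fov_y" (degrees; the focal length in pixels is half the picture's height over the tangent of half this angle, whatever the lens; pixels are square), "cx", "cy" (the principal point, pixels), "R" (3x3) and "t" (3): a world point X has camera coordinates R X + t. Camera axes: x right, y down, z forward; pixel columns grow to the right and rows downward; lengths in mm; the calibration is good to about 2 mm. A picture is of the moment at which its call begins. There is no depth.
- ctrl.close_job(): hands the job in; it is judged then, once.
Trained networks look in a picture, given as the dict that the camera call returned (one of the last four; its "shot" number tells which), for a name from the list of things; names that differ only in an ending like _2 or _b are one class to them, and where a whole thing is asked for, a point or a joint stands for the part that bears it (a point fixed in the world has none). Each returns a list of dicts, best first, with "confidence" (0 to 1); they miss things now and then, are a little off and sometimes report something else, mostly with a low value. They report only what shows in the picture. A call takes as long as a camera call.
- ctrl.find_in(target, picture): "location" ([column, row] in pixels, amid what is visible of it).
- ctrl.masks_of(target, picture): "pixels" (480x640 bool, what is visible of it) and "location" ([column, row] in pixels, amid what is visible of it).
- ctrl.place_of(target, picture): "location" ([column, row] in pixels: a listed point, or the origin of a listed thing).
The state is a dict: "clock": time; "joint_positions": joint angles; "qvel": joint speeds; "tau": joint torques, N m; "eef_pos": TCP position; "ee_rot": TCP orientation; "wrist_force": force on the tool from outside, world axes, zero at the start; "torque": the same for the moment, N m; "width": finger opening in mm; "finger_force": force on a finger pad.
Only numpy, scipy, OpenCV 4.12 (cv2) and the standard library are available. Lean on these libraries where they do the work, as an engineer would, in place of code of your own. Each camera call takes 0.05 s, during which the arm holds its last target. There are 200 camera calls.

## Task

Clear the worktable: with the closed fingers, sweep the three stray marker caps (orange, yellow and green) along the table and through the open front of the blue tray, until each lies wholly inside it. Only push the caps, never pick them up, and leave the paint pot among them and everything else on the table where it is.

Things in the scene. Friction and masses are not known exactly. Their poses are not given: they have to be found in the camera images.
- cap_orange: orange plastic marker cap, a solid cylinder 30 mm in diameter and 28 mm tall, about 15 g, loose, standing on the table; origin: centre of its underside, z up
- cap_orange_center (a point): centre of the orange cap, 14 mm above its underside
- cap_yellow: yellow plastic marker cap, a solid cylinder 30 mm in diameter and 28 mm tall, about 15 g, loose, standing on the table; origin: centre of its underside, z up
- cap_yellow_center (a point): centre of the yellow cap, 14 mm above its underside
- cap_green: green plastic marker cap, a solid cylinder 30 mm in diameter and 28 mm tall, about 15 g, loose, standing on the table; origin: centre of its underside, z up
- cap_green_center (a point): centre of the green cap, 14 mm above its underside
- tray: blue open-fronted tray fixed to the table, inside 160 mm wide (its y, -80 to 80 mm) and 120 mm deep (its x, open front at -60 to back wall at +60 mm). Floor 3 mm above the table; side and back walls 35 mm high, 4 mm thick. Origin: at table height under the middle of the floor; its x axis points from the open front to the back wall, z up
- tray_mouth (a point): middle of the tray's open front, on the front edge of its floor (tray x = -60 mm, 3 mm above the table); before it a gentle ramp as wide as the tray rises from the table (tray x = -82 mm) to the floor, so that caps slide up it
- pot: closed paint pot, white with a red lid and band, 52 mm in diameter, 52 mm tall, loose, standing among the caps; not to be disturbed; origin: centre of its underside
- marker: paint marker lying on the table, black and blue barrel, white cap, 131 mm long (along its x), 24 mm thick, with flat sides so that it does not roll; not to be disturbed; origin: middle of its underside
- tape: roll of yellow tape lying flat, 68 mm in diameter, 20 mm high; not to be disturbed; origin: centre of its underside
- shoe: light-blue canvas shoe with a white sole, 260 mm long (toe at +x), up to 92 mm wide, 82 mm tall; not to be disturbed; origin: middle of the sole's underside
- bottle: white bottle with a red cap, 50 mm in diameter, 85 mm tall; not to be disturbed; origin: centre of its underside
- mug: blue mug, 72 mm in diameter, 80 mm tall, handle at its +y; not to be disturbed; origin: centre of its underside

How it is judged (in metres and radians):
At the end, for the whole second after the job is handed in: The centre of each of the three caps is between the tray's side walls, in front of its back wall and at least 12 mm inside its open front, lower than 30 mm above the table, and at rest; pot, marker, tape, shoe, bottle and mug are within 20 mm of where they started (x of cap_orange_center in the frame of tray between -0.048 and 0.06 m and y of cap_orange_center in the frame of tray between -0.08 and 0.08 m and height (world z) of each of cap_orange_center, cap_yellow_center, cap_green_center below 0.03 m and linear speed of each of cap_orange, cap_yellow, cap_green below 0.02 m/s and x of cap_yellow_center in the frame of tray between -0.048 and 0.06 m and y of cap_yellow_center in the frame of tray between -0.08 and 0.08 m and x of cap_green_center in the frame of tray between -0.048 and 0.06 m and y of cap_green_center in the frame of tray between -0.08 and 0.08 m and distance of each of pot, marker, tape, shoe, bottle, mug from where it was at the start of the episode below 0.02 m); the robot touches nothing.
It fails at once if a cap is lifted (its centre more than 36 mm above the table) (height (world z) of any of cap_orange_center, cap_yellow_center, cap_green_center above 0.036 m).
It fails at once if the paint pot is moved more than 20 mm or tipped (distance of pot from where it was at the start of the episode above 0.02 m or angle between pot's own z axis and vertical above 0.3 rad).
It fails at once if the marker, tape, shoe, bottle or mug is moved more than 20 mm (distance of any of marker, tape, shoe, bottle, mug from where it was at the start of the episode above 0.02 m).
It also fails if it takes over 72 s, if anything falls off the work surface, if the arm or the gripper's body presses on something with over 40 N, if the wrist force passes 120 N, or if a joint passes its speed limit or range.

## Working session

There is one attempt and no reset: what is moved stays moved. The work goes in short steps, Python scripts to look and compute and a shell command to move; the robot and the scene stay as the last step left them, time stands still between calls to the robot, and variables do not carry over. Pictures are saved under pics/ and viewed, at most 10 in all, crops included, and the job is handed in when it is done.

```bash
mkdir -p pics
cat > h.py <<'E'
import numpy as np, cv2
from bench import ctrl
def ray(p,px,z):
    f=240/np.tan(np.radians(p["fov_y"])/2); R=np.array(p["R"]); t=np.array(p["t"])
    d=R.T@np.array([(px[0]-p["cx"])/f,(px[1]-p["cy"])/f,1]); c=-R.T@t
    return c+d*(z-c[2])/d[2]
def save(p,n): cv2.imwrite("pics/"+n,p["frame"][:,:,::-1])
E
python3 - <<'E'
from h import *
o=ctrl.get_obs(); print(o["clock"],o["eef_pos"],np.round(o["ee_rot"],3),o["width"])
for c in ["top","side"]:
    p=ctrl.read_camera(c); save(p,c+"0.png")
    print(c,p["fov_y"],-np.array(p["R"]).T@np.array(p["t"]))
    for n,z in [("cap_orange_center",14),("cap_yellow_center",14),("cap_green_center",14),("tray",0),("tray_mouth",3),("pot",0),("marker",0),("tape",0),("shoe",0),("bottle",0),("mug",0)]:
        for r in ctrl.place_of(n,p)[:2]: print(n,np.round(r["location"]),round(r["confidence"],2),np.round(ray(p,r["location"],z)))
E
```

```text
0.0 [ 150.47596189 -631.7536607   301.58695771] [[ 0.973  0.232 -0.001]
 [ 0.232 -0.973  0.003]
 [ 0.    -0.003 -1.   ]] 93.16904749173607
top 47.400152317310464 [ 396.5839445   -71.64121919 1107.8007126 ]
cap_orange_center [343. 253.] 0.7 [540. -76.  14.]
cap_yellow_center [391. 256.] 0.46 [ 534. -173.   14.]
cap_green_center [297. 219.] 0.79 [613.  17.  14.]
tray [184. 272.] 0.86 [509. 250.   0.]
tray_mouth [210. 276.] 0.87 [499. 195.   3.]
tray_mouth [228. 161.] 0.7 [741. 162.   3.]
pot [323. 287.] 0.6 [474. -34.   0.]
pot [514. 222.] 0.6 [ 602. -426.    0.]
marker [318. 166.] 0.8 [729. -28.   0.]
tape [285. 336.] 0.84 [378.  41.   0.]
shoe [515. 223.] 0.57 [ 600. -428.    0.]
bottle [229. 160.] 0.92 [745. 162.   0.]
bottle [284. 338.] 0.7 [373.  43.   0.]
mug [442. 154.] 0.55 [ 749. -286.    0.]
side 49.0819058004133 [ 288.46308488 -583.0939656   737.95395685]
cap_orange_center [344. 326.] 0.72 [ 531. -189.   14.]
cap_orange_center [315. 271.] 0.63 [540. -67.  14.]
cap_yellow_center [345. 321.] 0.91 [ 536. -182.   14.]
cap_yellow_center [354. 169.] 0.56 [737. 139.  14.]
cap_green_center [330. 223.] 0.87 [618.  24.  14.]
tray [238. 176.] 0.59 [516. 250.   0.]
tray [344. 326.] 0.16 [ 534. -181.   -0.]
tray_mouth [240. 192.] 0.89 [502. 198.   3.]
pot [276. 275.] 0.85 [480. -32.   0.]
marker [392. 226.] 0.87 [725. -27.   0.]
marker [345. 319.] 0.35 [ 543. -169.    0.]
tape [209. 269.] 0.71 [378.  37.   0.]
tape [489. 322.] 0.23 [ 750. -284.    0.]
shoe [472. 435.] 0.61 [ 608. -421.    0.]
bottle [354. 170.] 0.74 [745. 152.   0.]
mug [490. 323.] 0.77 [ 750. -287.    0.]
```

View pics/top0.png

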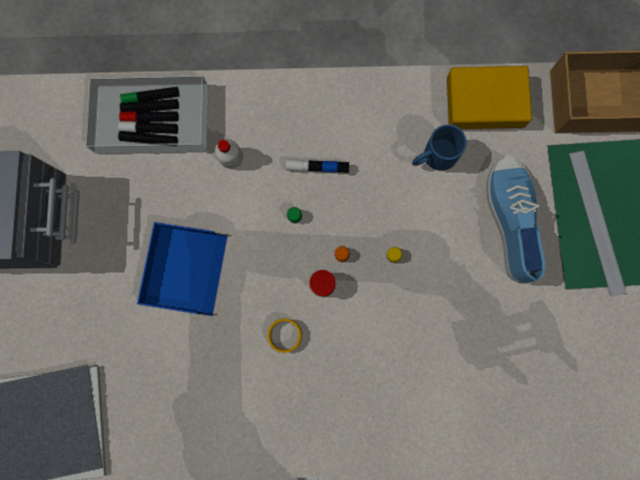

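View pics/side0.png

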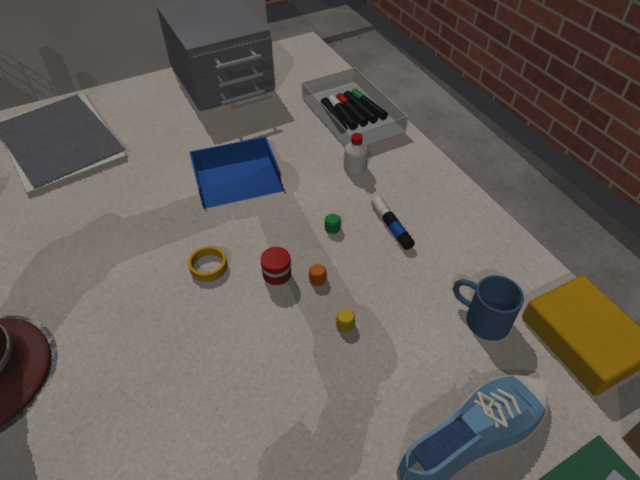

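The top view shows green at about (295,214), orange (342,254), yellow (394,255) and the pot lid at (322,283). The tray mouth edge runs from (227,235) to (213,314), so the tray opens toward −y. I'll refine these positions from the masks.

```bash
cat >> h.py <<'E'
def proj(p,X):
    f=240/np.tan(np.radians(p["fov_y"])/2); c=np.array(p["R"])@X+np.array(p["t"])
    return np.array([p["cx"]+f*c[0]/c[2],p["cy"]+f*c[1]/c[2]])
def cyl_xy(p,mask,r,h,z0=0):
    """fit xy of an upright cylinder so that its silhouette centroid meets the mask's"""
    yy,xx=np.nonzero(mask); m=np.array([xx.mean(),yy.mean()]); X=ray(p,m,z0+h/2)
    for _ in range(4):
        pts=np.array([proj(p,np.array([X[0]+r*np.cos(a),X[1]+r*np.sin(a),z])) for z in (z0,z0+h) for a in np.linspace(0,6.28,40)],np.float32)
        M=cv2.moments(cv2.convexHull(pts)); c=np.array([M["m10"],M["m01"]])/M["m00"]
        X=X+ray(p,m,z0+h/2)-ray(p,c,z0+h/2)
    return X[:2]
def look(cams=("top","side"),names=("cap_orange","cap_yellow","cap_green"),r=15,h=28,z0=0):
    for c in cams:
        p=ctrl.read_camera(c)
        for n in names:
            for s in ctrl.masks_of(n,p)[:2]:
                print(c,n,round(s["confidence"],2),np.round(s["location"]),s["pixels"].sum(),np.round(cyl_xy(p,s["pixels"],r,h,z0)))
    return p
E
python3 - <<'E'
from h import *
look(); look(names=["pot"],r=26,h=52)
p=ctrl.read_camera("top")
for px in [(227,235),(213,314),(139,304),(154,224)]: print(np.round(ray(p,px,35)))
E
```

```text
top cap_orange 0.63 [344. 256.] 177 [540. -75.]
top cap_orange 0.42 [391. 256.] 190 [ 536. -179.]
top cap_yellow 0.57 [226. 155.] 643 [753. 158.]
top cap_yellow 0.56 [389. 254.] 217 [ 536. -179.]
top cap_green 0.74 [184. 270.] 6346 [512. 248.]
top cap_green 0.63 [296. 213.] 212 [621.  21.]
side cap_orange 0.56 [314. 276.] 278 [538. -76.]
side cap_yellow 0.64 [345. 321.] 374 [ 536. -180.]
side cap_green 0.81 [331. 224.] 267 [620.  22.]
side pot 0.91 [273. 265.] 997 [480. -34.]
[578. 155.  35.]
[421. 180.  35.]
[442. 327.  35.]
[602. 304.  35.]
```

```bash
python3 -m handwheel '{"translation":[[4,-3,0],[9,-7.3,0],[14,-11.3,0],[19,-15.3,0],[24,-19.4,0],[29,-23.4,0],[34,-27.4,0],[39,-31.4,0],[45,-36.3,0],[50.5,-40.7,0]],"dr":[[0,0,-0.14],[0,0,-0.28],[0,0,-0.42],[0,0,-0.56],[0,0,-0.7],[0,0,-0.84],[0,0,-0.98],[0,0,-1.12],[0,0,-1.26],[0,0,-1.4]],"gripper":[1,1,1,1,1,1,1,1,1,1]}'
python3 - <<'E'
from h import *
o=ctrl.get_obs(); print(o["clock"],np.round(o["eef_pos"],1),np.round(o["ee_rot"],3),o["width"],o["wrist_force"])
E
```

```text
clock: 2.85
eef_pos: [457.5, -235.4, 303.2]
ee_rot: [[-0.068, 0.998, 0.001], [0.998, 0.068, -0.001], [-0.001, 0.001, -1.0]]
wrist_force: [1.0, 0.3, 0.1]
width: 17.5
finger_force: 0.0
2.85 [ 457.5 -235.4  303.2] [[-0.068  0.998  0.001]
 [ 0.998  0.068 -0.001]
 [-0.001  0.001 -1.   ]] 17.491284336491788 [0.99741674 0.29116121 0.10728648]
```

```bash
python3 -m handwheel '{"translation":[[4,3,0],[8,6.5,0],[11,9.7,2],[11,9.7,5],[11,9.7,9],[11,9.7,13],[11,9.7,16],[11,9.7,18],[11,9.7,18],[11,9.7,18]],"dr":[[0,0,-0.1],[0,0,-0.1],[0,0,-0.1],[0,0,-0.1],[0,0,-0.1],[0,0,-0.1],[0,0,-0.1],[0,0,-0.1],[0,0,-0.1],[0,0,-0.1]],"gripper":[1,1,1,1,1,1,1,1,1,1]}'
python3 - <<'E'
from h import *
p=ctrl.read_camera("side"); save(p,"s1.png")
E
```

```text
clock: 3.85
eef_pos: [546.8, -121.0, 123.2]
ee_rot: [[-0.162, 0.987, 0.0], [0.987, 0.162, 0.0], [-0.0, 0.0, -1.0]]
wrist_force: [-0.3, -0.0, -0.4]
width: 0.5
finger_force: 0.0
```

View pics/s1.png

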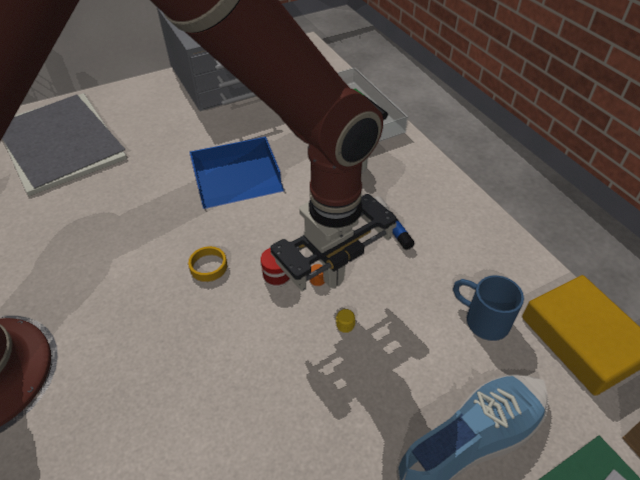

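The closed fingers are just behind the orange cap, around (325,275), and lined up with it. I'll lower them and start the push.

```bash
python3 -m handwheel '{"translation":[[0,0,1.5],[0,0,3],[0,0,3],[1,0,3],[2,0,3],[3.3,0,3],[4.8,0,3],[6.3,0,3],[7.8,0,3],[9.3,0,3]],"dr":[[0,0,0],[0,0,0],[0,0,0],[0,0,0],[0,0,0],[0,0,0],[0,0,0],[0,0,0],[0,0,0],[0,0,0]],"gripper":[1,1,1,1,1,1,1,1,1,1]}'
python3 - <<'E'
from h import *
look(names=["cap_orange"])
E
```

```text
clock: 4.9
eef_pos: [531.0, -27.2, 92.9]
ee_rot: [[-0.164, 0.987, 0.0], [0.987, 0.164, 0.0], [0.0, 0.0, -1.0]]
wrist_force: [0.2, -0.1, -0.2]
width: 0.9
finger_force: 0.1
```

```bash
python3 -m handwheel '{"translation":[[1.3,0,0],[2.6,0,0],[3.9,0,0],[5.2,0,0],[6.5,0,0],[7.8,0,0],[9.1,0,0],[10.4,0,0],[11.7,0,0],[13,0,0]],"dr":[[0,0,0],[0,0,0],[0,0,0],[0,0,0],[0,0,0],[0,0,0],[0,0,0],[0,0,0],[0,0,0],[0,0,0]],"gripper":[1,1,1,1,1,1,1,1,1,1]}'
python3 - <<'E'
from h import *
look(names=["cap_orange"])
p=ctrl.read_camera("side"); save(p,"s2.png")
E
```

```text
clock: 6.1
eef_pos: [510.0, 100.2, 92.8]
ee_rot: [[-0.162, 0.987, 0.0], [0.987, 0.162, 0.0], [0.0, 0.0, -1.0]]
wrist_force: [-0.5, 0.2, 0.6]
width: 0.3
finger_force: 0.1
side cap_orange 0.5 [246. 212.] 67 [494. 129.]
```

View pics/s2.png

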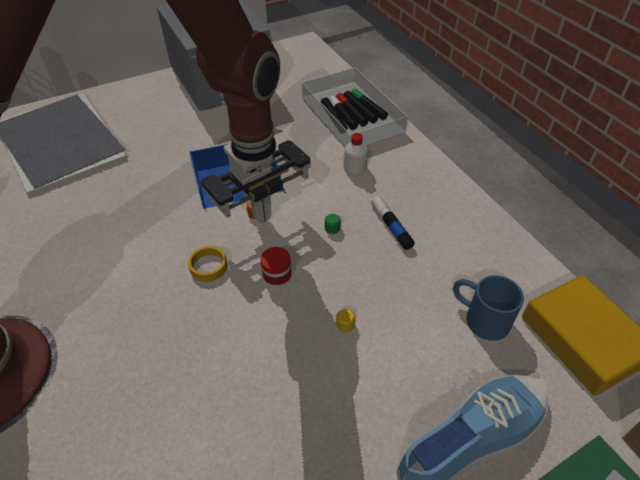

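The orange cap shows at (250,209), still ahead of the fingers and heading into the tray. Continuing.

```bash
python3 -m handwheel '{"translation":[[1.4,0,0],[2.8,0,0],[4.2,0,0],[5.6,0,0],[7,0,0],[8.4,0,0],[9.8,0,0],[11.2,0,0],[12.6,0,0],[14,0,0]],"dr":[[0,0,0],[0,0,0],[0,0,0],[0,0,0],[0,0,0],[0,0,0],[0,0,0],[0,0,0],[0,0,0],[0,0,0]],"gripper":[1,1,1,1,1,1,1,1,1,1]}'
python3 - <<'E'
from h import *
o=ctrl.get_obs();print(o["eef_pos"])
look(names=["cap_orange"],z0=3)
E
```

```text
clock: 7.35
eef_pos: [487.3, 238.4, 92.8]
ee_rot: [[-0.162, 0.987, 0.0], [0.987, 0.162, 0.0], [0.0, 0.0, -1.0]]
wrist_force: [0.6, 0.7, 1.4]
width: 0.3
finger_force: 0.1
[487.29842337 238.35007707  92.79264877]
top cap_orange 0.7 [321. 166.] 714 [722. -27.]
```

```bash
python3 -m handwheel '{"translation":[[-2,0,0],[-4,0,0],[-5,0,-4],[-5,0,-7],[-9,2,-7],[-13,4,-7],[-17,6,-7],[-21,8,-7],[-25,10,-7],[-27.9,10.8,-7]],"dr":[[0,0,0],[0,0,0],[0,0,0],[0,0,-0.05],[0,0,-0.1],[0,0,-0.15],[0,0,-0.2],[0,0,-0.25],[0,0,-0.285],[0,0,-0.285]],"gripper":[1,1,1,1,1,1,1,1,1,1]}'
python3 - <<'E'
from h import *
look(cams=["side"],names=["cap_orange"],z0=3)
look(cams=["side"],names=["cap_green","cap_yellow"])
E
```

```text
clock: 8.55
eef_pos: [640.8, -26.2, 162.3]
ee_rot: [[-0.428, 0.904, 0.001], [0.904, 0.428, -0.002], [-0.002, -0.0, -1.0]]
wrist_force: [-0.1, -1.3, -0.4]
width: 0.5
finger_force: 0.0
side cap_orange 0.82 [217. 171.] 264 [482. 265.]
side cap_green 0.8 [333. 224.] 282 [621.  23.]
side cap_yellow 0.95 [345. 323.] 352 [ 536. -180.]
```

The orange cap is in the tray at about (482,265). Next is green.

```bash
python3 -m handwheel '{"translation":[[0,0,2],[0,0,4.5],[0,0,7],[0,0,7],[1,0,7],[2.2,0,7],[3.5,0,7],[4.8,0,7],[6.1,0,7],[7.4,0,7]],"dr":[[0,0,0],[0,0,0],[0,0,0],[0,0,0],[0,0,0],[0,0,0],[0,0,0],[0,0,0],[0,0,0],[0,0,0]],"gripper":[1,1,1,1,1,1,1,1,1,1]}' &&
python3 -m handwheel '{"translation":[[1.2,0,0],[2.4,0,0],[3.6,0,0],[4.8,0,0],[6,0,0],[7.2,0,0],[8.4,0,0],[9.6,0,0],[10.2,0,0],[10.2,0,0]],"dr":[[0,0,0],[0,0,0],[0,0,0],[0,0,0],[0,0,0],[0,0,0],[0,0,0],[0,0,0],[0,0,0],[0,0,0]],"gripper":[1,1,1,1,1,1,1,1,1,1]}'
python3 - <<'E'
from h import *
look(names=["cap_green"])
p=ctrl.read_camera("side"); save(p,"s3.png")
E
```

```text
clock: 9.8
eef_pos: [606.8, 47.5, 93.2]
ee_rot: [[-0.434, 0.901, 0.001], [0.901, 0.434, 0.0], [0.0, 0.001, -1.0]]
wrist_force: [-0.4, 0.5, -0.5]
width: 0.2
finger_force: 0.0
clock: 10.8
eef_pos: [562.6, 139.5, 92.9]
ee_rot: [[-0.435, 0.9, -0.0], [0.9, 0.435, 0.001], [0.001, 0.0, -1.0]]
wrist_force: [0.6, -0.5, 0.1]
width: 0.5
finger_force: 0.0
top cap_green 0.33 [444. 150.] 1514 [ 756. -286.]
side cap_green 0.53 [268. 192.] 88 [543. 156.]
side cap_green 0.16 [344. 322.] 388 [ 536. -180.]
```

View pics/s3.png

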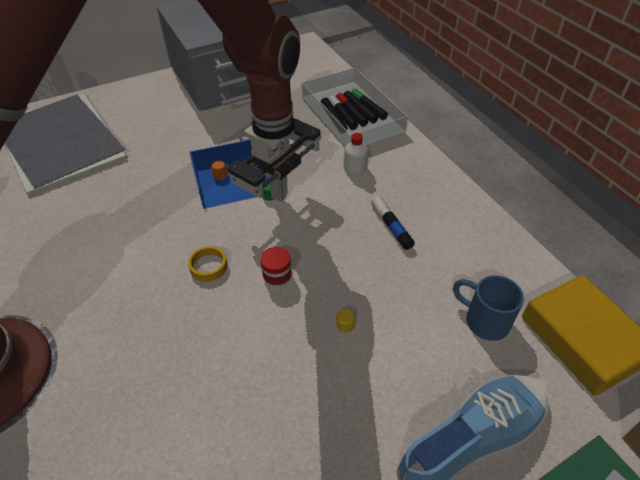

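The green cap, at about (268,193), is nearing the ramp ahead of the fingers, and orange is in the tray at (219,171). I'll finish this push and back off.

```bash
python3 -m handwheel '{"translation":[[1.2,0,0],[2.4,0,0],[3.6,0,0],[4.8,0,0],[6,0,0],[7.2,0,0],[8.4,0,0],[9.6,0,0],[10,0,0],[10,0,0]],"dr":[[0,0,0],[0,0,0],[0,0,0],[0,0,0],[0,0,0],[0,0,0],[0,0,0],[0,0,0],[0,0,0],[0,0,0]],"gripper":[1,1,1,1,1,1,1,1,1,1]}' &&
python3 -m handwheel '{"translation":[[-2,0,0],[-4,0,0],[-5,0,-4],[-5,0,-8],[-8,0,-8],[-12,0,-8],[-16,0,-8],[-20,0,-8],[-20,0,-8],[-20,0,-8]],"dr":[[0,0,0],[0,0,0],[0,0,0],[0,0,0],[0,0,0.1],[0,0,0.2],[0,0,0.3],[0,0,0.4],[0,0,0.48],[0,0,0.48]],"gripper":[1,1,1,1,1,1,1,1,1,1]}'
python3 - <<'E'
from h import *
look(cams=["side"],names=["cap_orange","cap_green"],z0=3)
E
```

```text
clock: 12.05
eef_pos: [519.4, 229.2, 92.8]
ee_rot: [[-0.435, 0.901, -0.0], [0.901, 0.435, 0.0], [0.0, 0.0, -1.0]]
wrist_force: [-0.5, 0.5, -0.2]
width: 0.3
finger_force: 0.0
clock: 13.05
eef_pos: [606.8, 45.2, 172.5]
ee_rot: [[0.037, 0.999, -0.0], [0.999, -0.037, -0.001], [-0.001, -0.0, -1.0]]
wrist_force: [-0.7, 0.9, 0.3]
width: 0.4
finger_force: 0.0
side cap_orange 0.6 [214. 171.] 215 [480. 266.]
side cap_orange 0.34 [489. 304.] 3217 [ 762. -267.]
side cap_green 0.64 [234. 172.] 246 [506. 251.]
side cap_green 0.34 [236. 180.] 3974 [506. 240.]
```

Green is in as well, at about (506,251). Now to get behind yellow.

```bash
python3 -m handwheel '{"translation":[[-3,-0.7,0],[-7,-1.6,0],[-11,-2.5,0],[-15,-3.5,0],[-19,-4.4,0],[-23,-5.3,0],[-26,-6.2,0],[-27.4,-6.3,0],[-27.4,-6.3,3],[-27.4,-6.3,5]],"dr":[[0,0,0],[0,0,0],[0,0,0],[0,0,0],[0,0,0],[0,0,0],[0,0,0],[0,0,0],[0,0,0],[0,0,0]],"gripper":[1,1,1,1,1,1,1,1,1,1]}' &&
python3 -m handwheel '{"translation":[[0,0,1.5],[0,0,3],[0,0,3],[1,0,3],[2.3,0,3],[3.6,0,3],[4.9,0,3],[6.2,0,3],[7.5,0,3],[8,0,3]],"dr":[[0,0,0],[0,0,0],[0,0,0],[0,0,0],[0,0,0],[0,0,0],[0,0,0],[0,0,0],[0,0,0],[0,0,0]],"gripper":[1,1,1,1,1,1,1,1,1,1]}'
python3 - <<'E'
from h import *
look(names=["cap_yellow"])
p=ctrl.read_camera("side"); save(p,"s4.png")
E
```

```text
clock: 14.2
eef_pos: [535.3, -222.5, 122.2]
ee_rot: [[0.03, 1.0, 0.001], [1.0, -0.03, 0.001], [0.001, 0.001, -1.0]]
wrist_force: [-1.1, -0.3, -0.7]
width: 0.6
finger_force: 0.0
clock: 15.2
eef_pos: [537.5, -141.4, 93.0]
ee_rot: [[0.029, 1.0, 0.0], [1.0, -0.029, 0.001], [0.001, 0.0, -1.0]]
wrist_force: [0.1, -0.7, -1.0]
width: 0.9
finger_force: 0.1
top cap_yellow 0.55 [175. 284.] 221 [482. 268.]
side cap_yellow 0.41 [321. 298.] 41 [ 524. -121.]
```

View pics/s4.png

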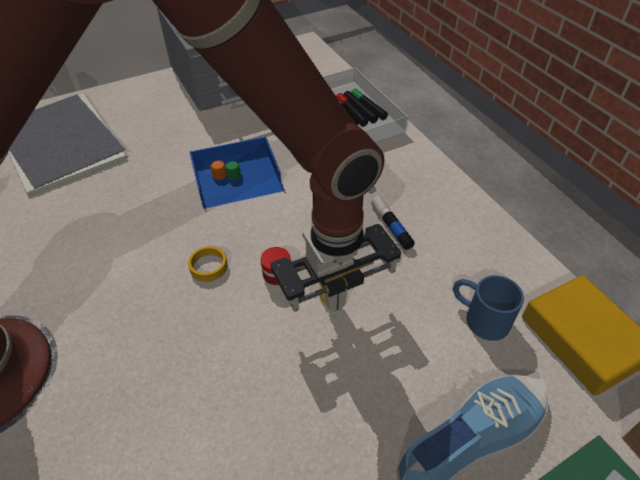

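Orange (218,170) and green (233,171) sit in the tray, and yellow (325,295) is just ahead of the fingers. I'll carry on past the pot.

```bash
python3 -m handwheel '{"translation":[[1.3,0,0],[2.6,0,0],[3.9,0,0],[5.2,0,0],[6.5,0,0],[7.8,0,0],[9.1,0,0],[10.4,0,0],[11.7,0,0],[13,0,0]],"dr":[[0,0,0],[0,0,0],[0,0,0],[0,0,0],[0,0,0],[0,0,0],[0,0,0],[0,0,0],[0,0,0],[0,0,0]],"gripper":[1,1,1,1,1,1,1,1,1,1]}' && python3 -m handwheel '{"translation":[[1.3,0,0],[2.6,0,0],[3.9,0,0],[5.2,0,0],[6.5,0,0],[7.8,0,0],[9.1,0,0],[10.4,0,0],[11,0,0],[11,0,0]],"dr":[[0,0,0],[0,0,0],[0,0,0],[0,0,0],[0,0,0],[0,0,0],[0,0,0],[0,0,0],[0,0,0],[0,0,0]],"gripper":[1,1,1,1,1,1,1,1,1,1]}'
python3 - <<'E'
from h import *
look(names=["cap_yellow"])
look(cams=["side"],names=["pot"],r=26,h=52)
p=ctrl.read_camera("side"); save(p,"s5.png")
E
```

```text
clock: 16.45
eef_pos: [541.5, -12.9, 92.8]
ee_rot: [[0.032, 0.999, 0.0], [0.999, -0.032, 0.0], [0.0, 0.0, -1.0]]
wrist_force: [0.6, 0.3, -0.4]
width: 0.7
finger_force: 0.0
clock: 17.45
eef_pos: [544.9, 97.4, 92.8]
ee_rot: [[0.03, 1.0, 0.0], [1.0, -0.03, 0.001], [0.001, 0.0, -1.0]]
wrist_force: [0.3, 0.6, -0.7]
width: 0.3
finger_force: 0.0
top cap_yellow 0.65 [172. 284.] 235 [481. 268.]
side cap_yellow 0.46 [266. 207.] 58 [532. 124.]
side pot 0.66 [271. 266.] 1035 [479. -34.]
```

View pics/s5.png

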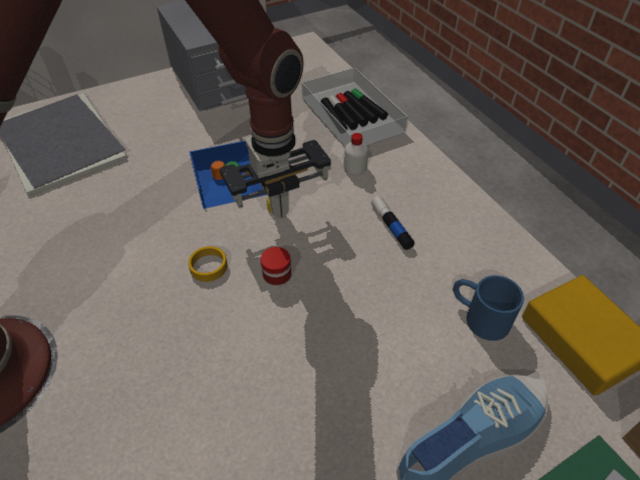

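Yellow (268,206) is still ahead of the fingers and the pot hasn't moved. I'll finish the push and retreat upward.

```bash
python3 -m handwheel '{"translation":[[1.3,0,0],[2.6,0,0],[3.9,0,0],[5.2,0,0],[6.5,0,0],[7.8,0,0],[9.1,0,0],[10.4,0,0],[11.7,0,0],[12.5,0,0]],"dr":[[0,0,0],[0,0,0],[0,0,0],[0,0,0],[0,0,0],[0,0,0],[0,0,0],[0,0,0],[0,0,0],[0,0,0]],"gripper":[1,1,1,1,1,1,1,1,1,1]}' && python3 -m handwheel '{"translation":[[0,0,0],[-1.5,0,0],[-4,0,0],[-5,0,-4],[-5,0,-8],[-9,0,-10],[-13,0,-12],[-17,0,-12],[-20,0,-12],[-20,0,-12]],"dr":[[0,0,0],[0,0,0],[0,0,0],[0,0,0],[0,0,0],[0,0,0],[0,0,0],[0,0,0],[0,0,0],[0,0,0]],"gripper":[1,1,1,1,1,1,1,1,1,1]}'
python3 - <<'E'
from h import *
look(cams=["side"],z0=3)
p=look(cams=["side"],names=["pot"],r=26,h=52); save(p,"s6.png")
E
```

```text
clock: 18.8
eef_pos: [548.8, 222.8, 92.8]
ee_rot: [[0.031, 1.0, 0.0], [1.0, -0.031, 0.001], [0.001, 0.0, -1.0]]
wrist_force: [-0.5, 0.3, 0.4]
width: 0.3
finger_force: 0.1
clock: 19.8
eef_pos: [541.5, 11.9, 212.6]
ee_rot: [[0.045, 0.999, -0.002], [0.999, -0.045, -0.006], [-0.006, -0.001, -1.0]]
wrist_force: [0.5, -0.5, -0.5]
width: 0.4
finger_force: 0.0
side cap_orange 0.58 [214. 170.] 228 [480. 269.]
side cap_green 0.74 [231. 171.] 206 [504. 249.]
side pot 0.57 [231. 172.] 200 [501. 239.]
```

View pics/s6.png

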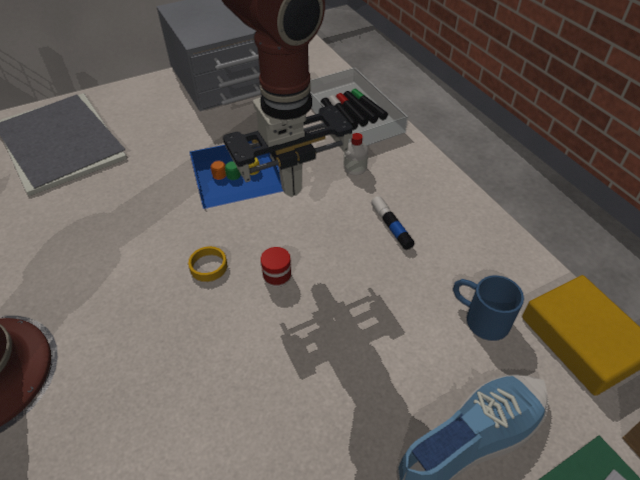

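All three caps appear in the tray, with yellow near (251,165) partly hidden by the gripper. I'll move clear and measure before handing in.

```bash
python3 -m handwheel '{"translation":[[-3,0,-1],[-6,0,-2],[-9,0,-3],[-12,0,-4],[-14,0,-5],[-16,0,-5],[-16,0,-5],[-16,0,-5],[-16,0,-5],[-16,0,-5]],"dr":[[0,0,0],[0,0,0],[0,0,0],[0,0,0],[0,0,0],[0,0,0],[0,0,0],[0,0,0],[0,0,0],[0,0,0]],"gripper":[1,1,1,1,1,1,1,1,1,1]}'
python3 - <<'E'
from h import *
p=look(z0=3); save(p,"s7.png")
for n in ("marker","tape","shoe","bottle","mug","pot"):
    for r in ctrl.place_of(n,p)[:1]: print(n,np.round(r["location"]),np.round(ray(p,r["location"],0)))
E
```

```text
clock: 21.1
eef_pos: [537.6, -136.9, 262.6]
ee_rot: [[0.029, 1.0, -0.0], [1.0, -0.029, 0.001], [0.001, -0.0, -1.0]]
wrist_force: [-0.3, 0.0, 0.1]
width: 0.6
finger_force: 0.0
top cap_orange 0.58 [174. 286.] 242 [481. 266.]
top cap_orange 0.58 [183. 252.] 231 [549. 247.]
top cap_yellow 0.65 [179. 250.] 237 [549. 247.]
top cap_yellow 0.39 [185. 268.] 5905 [513. 247.]
top cap_green 0.52 [178. 272.] 216 [508. 252.]
side cap_orange 0.78 [214. 170.] 232 [480. 268.]
side cap_orange 0.41 [225. 164.] 3393 [503. 251.]
side cap_yellow 0.67 [251. 167.] 235 [548. 246.]
side cap_yellow 0.5 [204. 257.] 658 [377.  35.]
side cap_green 0.68 [231. 169.] 244 [506. 250.]
marker [393. 226.] [728. -29.   0.]
tape [210. 268.] [381.  36.  -0.]
shoe [473. 436.] [ 607. -423.    0.]
bottle [359. 165.] [761. 161.   0.]
mug [484. 323.] [ 743. -282.    0.]
pot [276. 276.] [479. -34.   0.]
```

View pics/s7.png

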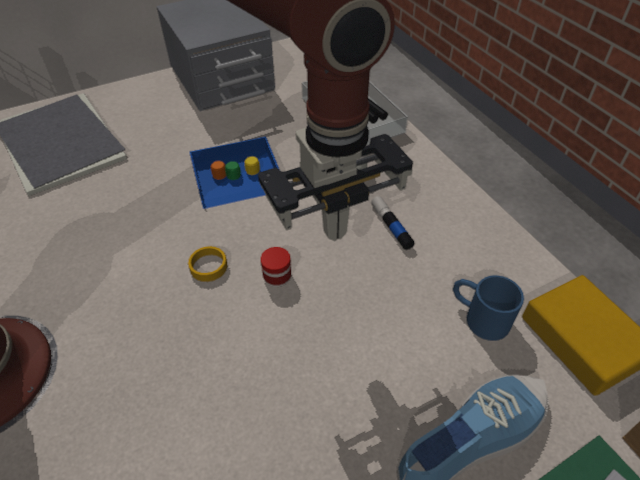

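The caps stand inside the tray at (218,170), (233,170) and (252,165). Both cameras put them about 50 mm inside the front edge, and the other objects are where they were. The bottle is now partly behind the gripper, but the arm never came near it. Handing in.

```bash
python3 -c "
from bench import ctrl
print(ctrl.close_job())"
```

```text
the job is handed in; nothing more can be done
None
```

I swept all three caps (orange, yellow and green) into the tray using only the closed fingers, and handed the job in at about 21 s of the 72 s allowed. The last camera check showed each cap about 50 mm or more inside the front edge and nothing else disturbed; handing in returned no verdict.

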